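# Raise the insertion line's pace by four clicks

### The job

Raise the pace of the board line by four steps: with a fingertip, push the pointer bar of the click-stop dial round clockwise by exactly four clicks from where it stands, pushing gently and not pinching the bar; then press the green button all the way in and let it go, so that the line takes the new pace. Do not touch the emergency stop, and leave the loose transformers and the heat sink where they stand.

Things in the scene. Friction and masses are not known exactly. Their poses are not given: they have to be found in the camera images.
- dial (a joint): angle of the pace dial (grey skirt, black bar, ringed by ten white dots), rad: 0 at its lowest click, growing clockwise from above. Ten clicks 0.5236 apart, 0 to 4.712, with stops just beyond; it starts at rest in one of the first four. It resists with up to about 0.13 N m (6 N pushed 22 mm from the axis); past halfway to the next click it snaps there by itself, ahead of the finger, and stays.
- dial_bar: the dial's raised black bar, 58 x 13 x 19 mm high, on its round grey skirt (62 mm diameter), turning with it. Origin: on the dial's axis at the bar's underside (the skirt's top, 9 mm above the panel). z = the axis, square out of the panel, which slopes 10 degrees down to the console's front; x = along the bar to the end with the white pointer line; y = across it.
- bar_tip (a point): point on the bar's top at its pointer end: 27 mm from the axis along the bar, 19 mm above the bar's underside.
- set_button (a joint): travel of the green push button, m: 0 out, 0.005 fully in; a spring returns it. Fully in takes 5 N.
- set_button_top (a point): centre of the green button's top face, 28 mm diameter, standing out of a 44 mm steel collar on the same panel, 128 mm from the dial's axis; its top is 22 mm above the panel, 9 mm above the collar. z points square out of the panel; press along -z. The point moves with the button.
- console: the fixed control console: grey wedge 170 mm deep (x), 250 mm wide (y), its panel sloping from 87 mm high at the back (+x) to 57 mm at the front (-x, towards the robot at yaw 0). Origin: centre of its underside. The dial's axis meets the panel at x -4, y +48 mm; the green button is at x -22, y -78 mm. A flat display and a small amber lamp are also on the panel.
- estop: emergency stop, not to be touched: fixed yellow box 72 x 72 x 56 mm with a red mushroom head (40 mm diameter) up to 88 mm. Origin: centre of its underside.
- trafo_a: loose red transformer with a steel core on a white base, 42 x 36 x 35 mm, upright. Origin: centre of its underside.
- trafo_b: a second, like transformer. Origin: centre of its underside.
- heat_sink: loose black finned heat sink, 60 x 44 x 30 mm. Origin: centre of its underside.

How it is judged (in metres and radians):
On the way, in this order (a step that is already met when the one before it is completed fails the run):
1. the dial has been turned four clicks up and rests there (distance of bar_tip from where it was at the start of the episode between 0.0445 and 0.0486 m and value of joint dial between 1.833 and 3.927 rad and value of joint set_button below 0.002 m), for 0.3 s.
2. the green button is pressed in with the dial at its new click (distance of bar_tip from where it was at the start of the episode between 0.0445 and 0.0486 m and value of joint dial between 1.833 and 3.927 rad and value of joint set_button above 0.004 m), for 0.05 s.
At the end, for the whole second after the job is handed in: the dial rests exactly four clicks (120 degrees, within about a quarter of a click) clockwise of where it started, after which the green button was pressed in at least 4 mm and has come back out (distance of bar_tip from where it was at the start of the episode between 0.0445 and 0.0486 m and value of joint dial between 1.833 and 3.927 rad and value of joint set_button below 0.001 m and velocity of joint dial between -0.05 and 0.05 rad/s); the robot touches nothing.
It fails at once if the dial's bar is pinched or forced: more than 30 N between fingers and bar (contact force between the fingers and dial_bar above 30 N).
It fails at once if the emergency stop is touched (contact force between any of the fingers, the arm and estop above 0.5 N).
It fails at once if a loose part on the bench is moved more than 10 mm or lifted (distance of any of trafo_a, trafo_b, heat_sink from where it was at the start of the episode above 0.01 m).
It also fails if it takes over 40 s, if anything falls off the work surface, if the arm or the gripper's body presses on something with over 40 N, if the wrist force passes 120 N, or if a joint passes its speed limit or range.

### The arm

A 6-joint arm with a two-finger parallel gripper is mounted at the origin on the work surface. World frame = base frame: x ahead of the robot, y to its left, z up, the work surface at z = 0. Lengths are in mm, angles in rad, forces in N, time in s.
With the tool pointing down it reaches from about 275 to 850 mm from the base axis. Payload 5.2 kg.
Tool frame: the origin (TCP) lies midway between the tips of the shut fingers; the grasp point (between the pads) lies 19 mm behind it; z points along the fingers, y is the line along which they close (so a half turn about z gives the same grasp; the last joint's range is limited). The gripper opens to 85 mm and grips with 20 to 120 N. Pads are 22 mm wide; open, the fingers measure 114 mm over their backs; the gripper's body (76 mm by 85 mm) begins 54 mm behind the grasp point. The pads swing forward as they close: fully open they stand 13 mm farther back than shut.
Start: joints at [-1.509, 0.259, 1.535, -0, 1.348, -0.203], TCP at [143.965, -530.829, 231.31] pointing down, gripper open.
Joint ranges: [-3.14, 3.14], [-0.91, 2.08], [0.19, 2.58], [-1.22, 4.36], [0.22, 2.71], [-3.12, 3.12]. Speed limits (rad/s): [2.57, 2.57, 3.14, 3.14, 3.14, 3.14].

### API

Orientations are given as [roll, pitch, yaw] about the fixed x, y, z axes, in that order (R = Rz(yaw) Ry(pitch) Rx(roll)).
In Python, from rig import * gives the robot as it stands.
- The arm moves only by the shell command python3 -m crank 'ROWS'. ROWS is JSON, a list of rows, each a list of 5 numbers: the opening in per cent of the stroke, from 0 (shut) to 100 (fully open), then the shift along the tool's x, y, z in units of 25 mm (1.0 is 25 mm), then the turn about the tool's z in units of 5 degrees (1.0 is 5 degrees). In form: [[jaw, x, y, z, roll], ...]. A call has exactly 10 rows; each row shifts and turns the commanded pose from where the row before left it, along the tool's axes as they then stand; what a row does not reach is not made up. A row lasts 1/12 s, in which the tool goes at most 41.7 mm and 7.16 degrees, less where a joint would pass 70% of its speed; a pose out of reach is approached as far as the arm can. A call is refused whole if a number of a shift passes 1 or a number of a turn 1, either way. A call with a gripper value outside its range is refused whole. The fingers move at their own pace and stop on an object; the grip force is fixed at half the most. Time passes only in rows, so rows that do not move let the fingers close, or fill a call up. It gives the time, the measured TCP pose, the force, the opening and the grip force at its end, in the units of the state.
- read_state(): the state, without advancing time (a new reading comes with each control period).
- capture(name): name is "scene" or "side" or "wrist"; returns the picture (384x512x3 uint8, blue, green, red); there is no depth.
- get_calibration(name): a dict with "K" (3x3 intrinsics, pixels), "dist_coeffs" ([k1, k2, p1, p2, k3] as OpenCV has them; the pictures are not rectified), "view" (4x4, takes a point from world to camera coordinates); the wrist camera has in their place "T_tool_cam" (4x4, takes a point from camera to tool coordinates, whose origin is the TCP and whose axes are the flange's). Camera axes: x right, y up, looking along -z (the intrinsics and any distortion apply to the point x, -y, -z); pixel columns grow to the right and rows downward; lengths in mm; the calibration is good to about 2 mm. A picture is of the moment at which its call begins: read the wrist's pose just before it. get_calibration takes no time and is no camera call.
- hand_in(): hands the job in; it is judged then, once.
Trained networks look in the newest picture that a camera, given by its name, has taken for a name from the list of things; names that differ only in an ending like _2 or _b are one class to them, and where a whole thing is asked for, a point or a joint stands for the part that bears it (a point fixed in the world has none). Each returns a list of dicts, best first, with "p" (0 to 1); they miss things now and then, are a little off and sometimes report something else, mostly with a low value. They report only what shows in the picture. A call takes as long as a camera call.
- boxes_of(camera, name): "point" ([column, row] in pixels, amid what is visible of it).
- spot_point(camera, name): "point" ([column, row] in pixels: a listed point, or the origin of a listed thing).
The state is a dict: "time": time; "qpos": joint angles; "dq": joint speeds; "effort": joint torques, N m; "eef_pos": TCP position; "tcp_rot": TCP orientation; "force": force on the tool from outside, world axes, zero at the start; "moment": the same for the moment, N m; "opening": finger opening in mm; "finger_force": force on a finger pad.
Only numpy, scipy, OpenCV 4.12 (cv2) and the standard library are available. Lean on these libraries where they do the work, as an engineer would, in place of code of your own. Each camera call takes 0.05 s, during which the arm holds its last target. There are 200 camera calls.

## Working session

There is one attempt and no reset: what is moved stays moved. The work goes in short steps, Python scripts to look and compute and a shell command to move; the robot and the scene stay as the last step left them, time stands still between calls to the robot, and variables do not carry over. Pictures are saved under pics/ and viewed, at most 10 in all, crops included, and the job is handed in when it is done.

```bash
mkdir -p pics
cat > h.py <<'E'
from rig import *
import numpy as np, cv2
from scipy.spatial.transform import Rotation as R
def cam(n,st=None):
    c=get_calibration(n);K=np.array(c["K"]);d=np.array(c["dist_coeffs"])
    if "view" in c: T=np.linalg.inv(np.array(c["view"]))
    else:
        st=st or read_state()
        W=np.eye(4);W[:3,:3]=R.from_euler('xyz',st["tcp_rot"]).as_matrix();W[:3,3]=st["eef_pos"]
        T=W@np.array(c["T_tool_cam"])
    return K,d,T
def ray(px,C):
    K,d,T=C;u=cv2.undistortPoints(np.array([[px]],float),K,d)[0,0]
    v=T[:3,:3]@np.array([u[0],-u[1],-1]);return T[:3,3],v/np.linalg.norm(v)
def onz(px,C,z):
    o,v=ray(px,C);return o+v*(z-o[2])/v[2]
def tri(a,b):
    (o,v),(p,w)=a,b;A=np.stack([v,-w],1);s=np.linalg.lstsq(A,p-o,rcond=None)[0]
    x,y=o+v*s[0],p+w*s[1];return (x+y)/2,np.linalg.norm(x-y)
def proj(P,C):
    K,d,T=C;q=np.linalg.inv(T)@np.r_[P,1];q=np.array([[[q[0],-q[1],-q[2]]]])
    return cv2.projectPoints(q,np.zeros(3),np.zeros(3),K,d)[0][0,0]
E
python3 - <<'E'
from h import *
s=read_state();print(s["eef_pos"],s["tcp_rot"],s["opening"])
C={}
ims=[]
for n in("scene","side"):
    im=capture(n);ims.append(im);C[n]=cam(n)
cv2.imwrite("pics/a.png",cv2.resize(np.vstack(ims),None,fx=.78,fy=.78))
for t in("dial_bar","bar_tip","set_button_top","console","estop","trafo_a","heat_sink"):
    r={}
    for n in C:
        r[n]=spot_point(n,t);print(t,n,[(np.round(x["point"]),round(x["p"],2)) for x in r[n]][:3])
    if r["scene"] and r["side"]:
        print("  tri",tri(ray(r["scene"][0]["point"],C["scene"]),ray(r["side"][0]["point"],C["side"])))
E
```

```text
[ 143.94123052 -530.27435232  230.44938986] [-3.13976288e+00 -3.95097085e-04  2.64802284e-01] 85.3819688479735
dial_bar scene [(array([275., 186.]), 0.53)]
dial_bar side [(array([281., 219.]), 0.57), (array([291., 223.]), 0.44), (array([298., 145.]), 0.21)]
  tri (array([488.42715411,  44.92957066,  73.3565628 ]), np.float64(1.1154516405270518))
bar_tip scene [(array([283., 176.]), 0.72)]
bar_tip side [(array([290., 220.]), 0.8)]
  tri (array([468.67402307,  57.56883554,  89.48415488]), np.float64(2.7601964344402385))
set_button_top scene [(array([218., 179.]), 0.63)]
set_button_top side [(array([293., 223.]), 0.31)]
  tri (array([446.11022106, -84.23143254, -41.64673318]), np.float64(74.53084122259766))
console scene [(array([256., 208.]), 0.79)]
console side [(array([275., 225.]), 0.61)]
  tri (array([506.71243443,   4.72440713,  -0.63992531]), np.float64(4.743149333555561))
estop scene [(array([375., 221.]), 0.86)]
estop side [(array([267., 330.]), 0.7)]
  tri (array([487.31416648, 283.67074698,   2.47288719]), np.float64(0.6321924790104297))
trafo_a scene [(array([120., 230.]), 0.92), (array([139., 177.]), 0.57)]
trafo_a side [(array([244., 142.]), 0.76), (array([296., 137.]), 0.72)]
  tri (array([ 630.83398097, -292.23231838,   -8.26306714]), np.float64(4.45251974151498))
heat_sink scene [(array([388., 266.]), 0.81), (array([373., 225.]), 0.25)]
heat_sink side [(array([208., 338.]), 0.8)]
  tri (array([601.30821662, 320.11749493,   9.12922027]), np.float64(2.206682535542084))
```

View pics/a.png

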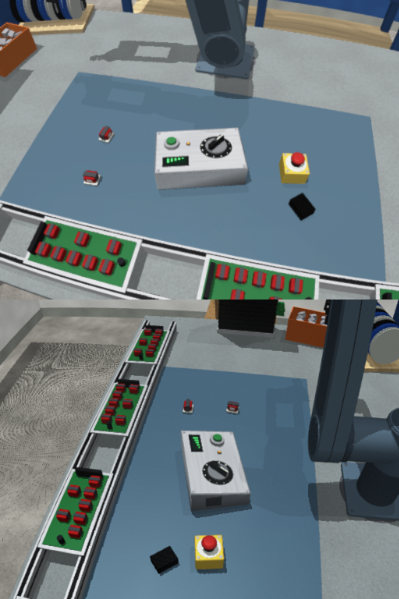

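The overview shows the console with the dial at scene pixel (275,186) and the button at (218,179). The estop and loose parts are clear of it. I'll move above the console with the fingers shut.

```bash
A='[[0,0.85,-0.87,0,0],[0,0.85,-0.87,0,0],[0,0.85,-0.87,0,0],[0,0.85,-0.87,0,0],[0,0.85,-0.87,0,0],[0,0.85,-0.87,0,0],[0,0.85,-0.87,0,0],[0,0.85,-0.87,0,0],[0,0.85,-0.87,0,0],[0,0.85,-0.87,0,0]]' ; python3 -m crank '[[0,0.85,-0.87,0,0],[0,0.85,-0.87,0,0],[0,0.85,-0.87,0,0],[0,0.85,-0.87,0,0],[0,0.85,-0.87,0,0],[0,0.85,-0.87,0,0],[0,0.85,-0.87,0,0],[0,0.85,-0.87,0,0],[0,0.85,-0.87,0,0],[0,0.85,-0.87,0,0]]'
python3 -m crank '[[0,0.85,-0.87,0,0],[0,0.85,-0.87,0,0],[0,0.85,-0.87,0,0],[0,0.85,-0.87,0,0],[0,0.85,-0.87,0,0],[0,0.85,-0.87,0,0],[0,0.85,-0.87,0,0],[0,0.85,-0.87,0,0],[0,0.85,-0.87,0,0],[0,0,0,0,0]]'
python3 - <<'E'
from h import *
s=read_state();print(s["time"],s["eef_pos"],s["tcp_rot"],s["qpos"])
print(np.array(get_calibration("wrist")["T_tool_cam"]).round(2))
C=cam("wrist",s);im=capture("wrist");cv2.imwrite("pics/b.png",im)
for t,z in(("dial_bar",80),("bar_tip",99),("set_button_top",90)):
    for x in spot_point("wrist",t)[:2]: print(t,x["point"],x["p"],onz(x["point"],C,z).round(1))
E
```

```text
time: 1.63
eef_pos: [292.6, -264.0, 231.5]
tcp_rot: [3.141, -0.0, 0.264]
force: [0.5, 0.7, 0.2]
opening: -0.1
finger_force: 0.0
time: 2.47
eef_pos: [427.2, -22.3, 231.6]
tcp_rot: [-3.14, -0.002, 0.269]
force: [-0.2, -0.2, -0.9]
opening: 0.1
finger_force: 0.0
2.4667 [427.21535591 -22.33878961 231.58023852] [-3.14023050e+00 -2.30331512e-03  2.68986010e-01] [-0.3162932   0.03267768  1.80410555  0.00249641  1.30364277  0.98485793]
[[  -0.      0.95    0.3    78.21]
 [   1.      0.      0.      1.15]
 [   0.      0.3    -0.95 -143.38]
 [   0.      0.      0.      1.  ]]
dial_bar [204.4, 101.1] 0.74 [493.8  49.2  80. ]
bar_tip [184.8, 124.8] 0.73 [466.9  60.   99. ]
set_button_top [327.9, 119.7] 0.57 [510.2 -79.7  90. ]
```

View pics/b.png

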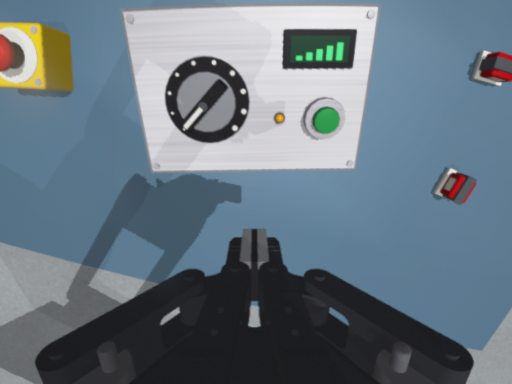

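The wrist view shows the console square to the tool. The dial is at about (207,100) with its pointer end at (185,128), and the button is at (325,120). I'll refine the centres by segmentation.

Run:
```python
from h import *
s=read_state();C=cam("wrist",s);im=cv2.imread("pics/b.png")
hsv=cv2.cvtColor(im,cv2.COLOR_BGR2HSV)
g=cv2.inRange(hsv,(45,100,40),(85,255,255));g[:90]=0
M=cv2.moments(g,True);b=np.array([M["m10"],M["m01"]])/M["m00"]
print("btn",b,M["m00"],onz(b,C,88))
gr=cv2.cvtColor(im,cv2.COLOR_BGR2GRAY)
m=np.zeros_like(gr);m[50:150,155:260]=(gr[50:150,155:260]<60)*255
cs=max(cv2.findContours(m,cv2.RETR_EXTERNAL,cv2.CHAIN_APPROX_NONE)[0],key=cv2.contourArea)
e=cv2.fitEllipse(cv2.convexHull(cs));print(e)
Rt=R.from_euler('xyz',s["tcp_rot"]).as_matrix()
d=onz(e[0],C,72.5);print("dial panel",d)
ax=R.from_euler('z',15.4,degrees=True).as_matrix()@np.array([-np.sin(np.radians(10)),0,np.cos(np.radians(10))])
for k in(0,9,19,28):print(k,proj(d+ax*k,C))
w=np.zeros_like(gr);w[105:135,175:205]=(gr[105:135,175:205]>200)*255;
print("white px",np.argwhere(w>0)[:, ::-1].mean(0))
O=d+9*ax;tip=onz((184.8,124.8),C,99);v=Rt.T@(tip-(d+28*ax));print("O",O,"tip in tool",v,np.degrees(np.arctan2(v[1],v[0])),"O in tool",Rt.T@(O-s["eef_pos"]))
```

```text
btn [325.79732314 119.90630975] 523.0 [506.80735647 -83.24098098  88.        ]
((206.6910400390625, 99.14055633544922), (80.0792465209961, 85.88477325439453), 147.76400756835938)
dial panel [494.06765173  43.32947513  72.5       ]
0 [206.69104004  99.14055634]
9 [205.33610968 100.51935174]
19 [203.73652579 102.14820669]
28 [202.2042007  103.70968566]
white px [189.58095238 120.60952381]
O [492.56093104  42.91445511  81.36326978] tip in tool [-20.22966331 -18.8526877    1.07868752] -137.01784868033852 O in tool [ 83.38705806 -49.66032331 149.84559381]
```

The arm was still settling when that picture was taken, so I'll repeat the measurement now that it's at rest.

```bash
cat > m.py <<'E'
from h import *
s=read_state();C=cam("wrist",s);im=capture("wrist")
print(s["eef_pos"],s["tcp_rot"],np.abs(s["dq"]).max())
hsv=cv2.cvtColor(im,cv2.COLOR_BGR2HSV)
g=cv2.inRange(hsv,(45,100,40),(85,255,255));g[:90]=0
M=cv2.moments(g,True);b=np.array([M["m10"],M["m01"]])/M["m00"]
gr=cv2.cvtColor(im,cv2.COLOR_BGR2GRAY)
m=np.zeros_like(gr);m[50:150,155:260]=(gr[50:150,155:260]<60)*255
cs=max(cv2.findContours(m,cv2.RETR_EXTERNAL,cv2.CHAIN_APPROX_NONE)[0],key=cv2.contourArea)
e=cv2.fitEllipse(cv2.convexHull(cs));print(b,e)
Rt=R.from_euler('xyz',s["tcp_rot"]).as_matrix()
d=onz(e[0],C,71.5)
ax=R.from_euler('z',15.3,degrees=True).as_matrix()@np.array([-np.sin(np.radians(10)),0,np.cos(np.radians(10))])
O=d+9*ax;B=onz(b,C,88);print("O",O,"B",B)
for t,z in(("dial_bar",80),("bar_tip",99),("set_button_top",90)):
    for x in spot_point("wrist",t)[:1]: print(t,x["point"],onz(x["point"],C,z).round(1))
    if t=="bar_tip":tip=onz(x["point"],C,99)
v=Rt.T@(tip-(d+28*ax));print("tip",v,np.degrees(np.arctan2(v[1],v[0])))
print("tool: O",Rt.T@(O-s["eef_pos"]),"B",Rt.T@(B-s["eef_pos"]))
np.save("O.npy",np.array([O,B,ax]))
cv2.imwrite("pics/c.png",cv2.resize(im[40:160,140:360],None,fx=3.5,fy=3.5))
E
python3 m.py
```

```text
[425.14114586 -26.78489312 231.26265127] [3.14130191e+00 4.72160637e-04 2.64900356e-01] 0.0219277640629345
[321.76448598 115.7046729 ] ((201.9594268798828, 95.34457397460938), (80.37654113769531, 87.42972564697266), 146.84890747070312)
O [495.05830482  48.85985898  80.36326978] B [509.69338958 -77.77439638  88.        ]
dial_bar [199.3, 94.5] [496.8  50.6  80. ]
bar_tip [179.5, 121.1] [467.1  60.8  99. ]
set_button_top [323.2, 116.4] [509.4 -78.9  90. ]
tip [-20.52013265 -18.85729106   0.07882318] -137.4180666192143
tool: O [ 87.35437627 -54.74478795 150.84224246] B [ 68.32085797  71.30615586 143.25114698]
```

View pics/c.png

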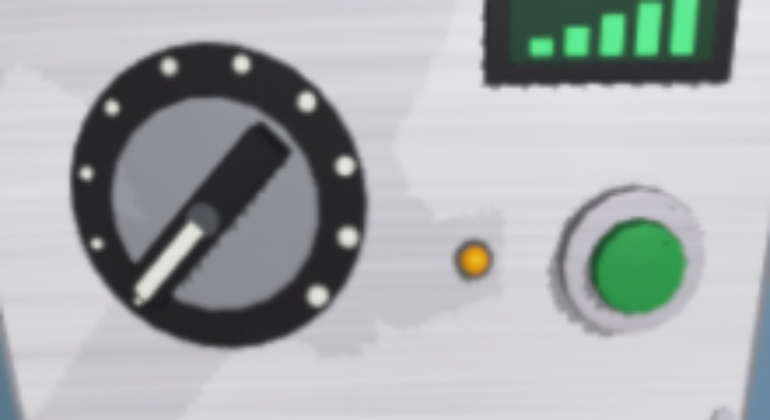

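The pointer stands at the lowest click: its white line is on the lower-left dot, with the ten dots running clockwise from there. I'll approach the trailing side of the pointer end.

```bash
python3 -m crank '[[0,0.705,-0.69,0.6,0],[0,0.705,-0.69,0.6,0],[0,0.705,-0.69,0.6,0],[0,0,0,0.4,-1],[0,0,0,0.4,-1],[0,0,0,0.4,-1],[0,0,0,0.4,-1],[0,0,0,0.4,-1],[0,0,0,0.4,-1],[0,0,0,0.4,-1]]'
python3 -m crank '[[0,0,0,0.3,-1],[0,0,0,0.3,-1],[0,0,0,0,0],[0,0,0,0,0],[0,0,0,0,0],[0,0,0,0,0],[0,0,0,0,0],[0,0,0,0,0],[0,0,0,0,0],[0,0,0,0,0]]'
python3 - <<'E'
from h import *
s=read_state();print(s["eef_pos"],s["tcp_rot"],s["qpos"][5])
Rt=R.from_euler('xyz',s["tcp_rot"]).as_matrix();O,B,ax=np.load("O.npy");print("O+13 in tool",Rt.T@(O+13*ax-s["eef_pos"]))
cv2.imwrite("pics/d.png",capture("wrist"))
E
```

```text
time: 3.7
eef_pos: [463.0, 36.6, 115.9]
tcp_rot: [3.141, -0.0, 0.878]
force: [0.3, 0.1, 0.5]
opening: 0.3
finger_force: 0.0
time: 4.53
eef_pos: [463.1, 37.5, 101.5]
tcp_rot: [3.141, -0.0, 1.05]
force: [1.1, -0.1, -0.2]
opening: 0.0
finger_force: 0.0
[463.06227127  37.49028584 101.46843664] [ 3.14129316e+00 -1.26819696e-04  1.04999252e+00] 0.3607534045004289
O+13 in tool [24.18151084 20.50191057  8.31187336]
```

View pics/d.png

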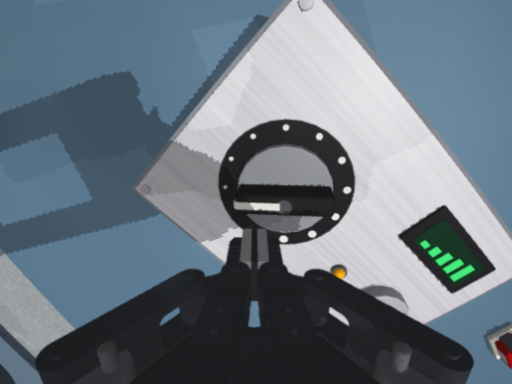

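The bar lies parallel to the tool's y axis, spanning columns 233–333 at row 205. The fingertip at (255,235) sits behind its pointer half, as planned.

```bash
python3 -m crank '[[0,0,0,0.25,0],[0,0,0,0.25,0],[0,0,0,0.25,0],[0,0,0,0,0],[0,0.05,0,0,0],[0,0.05,0,0,0],[0,0.05,0,0,0],[0,0.05,0,0,0],[0,0.05,0,0,0],[0,0,0,0,0]]'
python3 -m crank '[[0,0.036,-0.03,-0.0065,0.5],[0,0.036,-0.03,-0.0065,0.5],[0,0.036,-0.03,-0.0065,0.5],[0,0.036,-0.03,-0.0065,0.5],[0,0.036,-0.03,-0.0065,0.5],[0,0.036,-0.03,-0.0065,0.5],[0,0.036,-0.03,-0.0065,0.5],[0,0.036,-0.03,-0.0065,0.5],[0,0,0,0,0],[0,0,0,0,0]]'
python3 - <<'E'
from h import *
s=read_state();print(s["eef_pos"],s["tcp_rot"],s["force"])
Rt=R.from_euler('xyz',s["tcp_rot"]).as_matrix();O,B,ax=np.load("O.npy");print("O+13 in tool",Rt.T@(O+13*ax-s["eef_pos"]))
cv2.imwrite("pics/e.png",capture("wrist"))
E
```

```text
time: 5.42
eef_pos: [465.5, 42.0, 82.7]
tcp_rot: [-3.141, 0.002, 1.051]
force: [-3.4, -5.7, 2.5]
opening: -0.1
finger_force: 3.5
time: 6.25
eef_pos: [465.7, 52.1, 83.9]
tcp_rot: [3.142, 0.001, 0.703]
force: [-0.9, -2.1, 0.5]
opening: -0.0
finger_force: 1.2
[465.69993609  52.08135566  83.9225782 ] [3.14150389e+00 5.23162243e-04 7.02713223e-01] [-0.92597779 -2.0721699   0.54279041]
O+13 in tool [18.2697128  20.48046229 -9.2509338 ]
```

View pics/e.png

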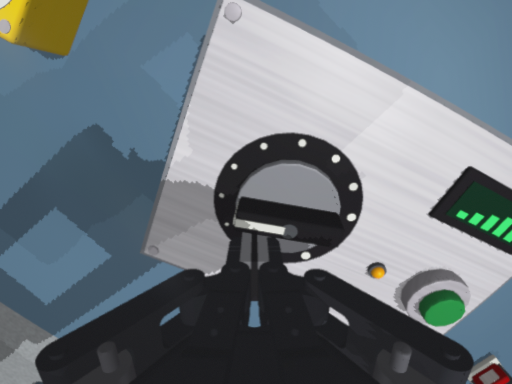

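The bar has snapped ahead by one click and now leads the finger by about 10° in the picture. The push force is small, so I'll keep going.

```bash
python3 -m crank '[[0,0.036,-0.03,-0.0065,0.5],[0,0.036,-0.03,-0.0065,0.5],[0,0.036,-0.03,-0.0065,0.5],[0,0.036,-0.03,-0.0065,0.5],[0,0.036,-0.03,-0.0065,0.5],[0,0.036,-0.03,-0.0065,0.5],[0,0.036,-0.03,-0.0065,0.5],[0,0.036,-0.03,-0.0065,0.5],[0,0.036,-0.03,-0.0065,0.5],[0,0.036,-0.03,-0.0065,0.5]]'
python3 -m crank '[[0,0.036,-0.03,-0.0065,0.5],[0,0.036,-0.03,-0.0065,0.5],[0,0.036,-0.03,-0.0065,0.5],[0,0.036,-0.03,-0.0065,0.5],[0,0.036,-0.03,-0.0065,0.5],[0,0.036,-0.03,-0.0065,0.5],[0,0.036,-0.03,-0.0065,0.5],[0,0.036,-0.03,-0.0065,0.5],[0,0.036,-0.03,-0.0065,0.5],[0,0.036,-0.03,-0.0065,0.5]]'
python3 -m crank '[[0,0.036,-0.03,-0.0065,0.5],[0,0.036,-0.03,-0.0065,0.5],[0,0.036,-0.03,-0.0065,0.5],[0,0.036,-0.03,-0.0065,0.5],[0,0.036,-0.03,-0.0065,0.5],[0,0.036,-0.03,-0.0065,0.5],[0,0.036,-0.03,-0.0065,0.5],[0,0.036,-0.03,-0.0065,0.5],[0,0,0,0,0],[0,0,0,0,0]]'
python3 - <<'E'
from h import *
s=read_state();print(s["eef_pos"],s["tcp_rot"],s["force"])
Rt=R.from_euler('xyz',s["tcp_rot"]).as_matrix();O,B,ax=np.load("O.npy");print("O+13 in tool",Rt.T@(O+13*ax-s["eef_pos"]))
cv2.imwrite("pics/f.png",capture("wrist"))
E
```

```text
time: 7.13
eef_pos: [470.3, 63.3, 85.6]
tcp_rot: [-3.141, -0.0, 0.264]
force: [-0.7, -2.3, -0.2]
opening: 0.1
finger_force: 0.6
time: 7.97
eef_pos: [478.6, 71.4, 87.1]
tcp_rot: [-3.141, -0.0, -0.173]
force: [-0.1, 0.4, -0.2]
opening: -0.0
finger_force: 0.0
time: 8.8
eef_pos: [484.9, 75.0, 87.8]
tcp_rot: [3.14, 0.005, -0.52]
force: [-5.5, -0.5, 1.4]
opening: 0.1
finger_force: 2.4
[484.89664165  74.98377787  87.76525412] [ 3.14001059  0.00457728 -0.51963857] [-5.51141814 -0.52610511  1.41616526]
O+13 in tool [20.17343724 19.23652965 -5.46248658]
```

View pics/f.png

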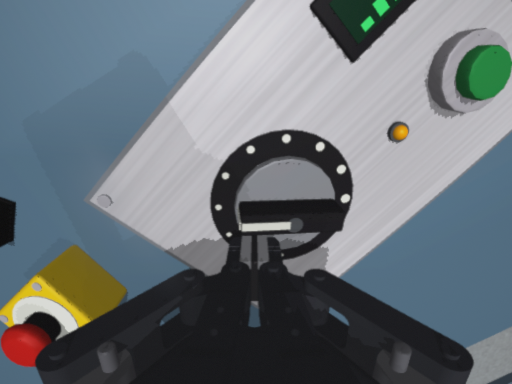

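Three clicks are done: the bar is flush against the finger at a tool turn of 90°, with 5.5 N of resistance. One more click to go.

```bash
python3 -m crank '[[0,0.036,-0.03,-0.0065,0.5],[0,0.036,-0.03,-0.0065,0.5],[0,0.036,-0.03,-0.0065,0.5],[0,0.036,-0.03,-0.0065,0.5],[0,0.036,-0.03,-0.0065,0.5],[0,0.036,-0.03,-0.0065,0.5],[0,0.036,-0.03,-0.0065,0.5],[0,0.036,-0.03,-0.0065,0.5],[0,0,0,0,0],[0,0,0,0,0]]'
python3 - <<'E'
from h import *
s=read_state();print(s["eef_pos"],s["tcp_rot"],s["force"])
Rt=R.from_euler('xyz',s["tcp_rot"]).as_matrix();O,B,ax=np.load("O.npy");print("O+13 in tool",Rt.T@(O+13*ax-s["eef_pos"]))
cv2.imwrite("pics/g.png",capture("wrist")[60:320,100:460])
E
```

```text
time: 9.68
eef_pos: [496.8, 74.8, 89.8]
tcp_rot: [-3.141, -0.0, -0.868]
force: [0.4, 0.0, 0.8]
opening: -0.1
finger_force: 0.0
[496.79052997  74.84835732  89.80191622] [-3.14093621e+00 -6.45775499e-05 -8.67773392e-01] [0.39229601 0.03825386 0.77549772]
O+13 in tool [17.75336145 20.1678004  -3.37594756]
```

View pics/g.png

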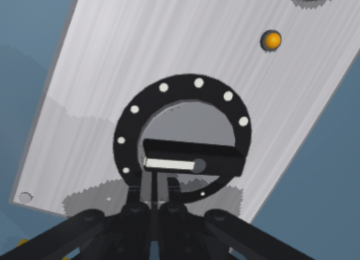

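The bar has snapped ahead with no contact force. I'll back off, rise, turn back and look to verify the click.

```bash
python3 -m crank '[[0,-0.4,0,0,0],[0,0,0,-0.8,0],[0,0,0,-1,0],[0,0,0,-1,0],[0,0,0,-0.8,-1],[0,0,0,-1,-1],[0,0,0,-1,-1],[0,0,0,0,-1],[0,0,0,0,-1],[0,0,0,0,-1]]'
python3 -m crank '[[0,0,0,0,-1],[0,0,0,0,-1],[0,0,0,0,-1],[0,0,0,0,-1],[0,0,0,0,-1],[0,0,0,0,-1],[0,0,0,0,-1],[0,-0.9,0.95,0,0],[0,-0.9,0.95,0,0],[0,-0.9,0.95,0,0]]'
python3 -m crank '[[0,-0.9,0.9,0,0],[0,0,0,0,0],[0,0,0,0,0],[0,0,0,0,0],[0,0,0,0,0],[0,0,0,0,0],[0,0,0,0,0],[0,0,0,0,0],[0,0,0,0,0],[0,0,0,0,0]]'
python3 - <<'E'
from h import *
s=read_state();C=cam("wrist",s);im=capture("wrist");cv2.imwrite("pics/h.png",im)
print(s["eef_pos"],s["tcp_rot"])
O,B,ax=np.load("O.npy");Rt=R.from_euler('xyz',s["tcp_rot"]).as_matrix()
t=spot_point("wrist","bar_tip")[0]["point"];tip=onz(t,C,104);v=Rt.T@(tip-(O+19*ax))
print(t,"tip",v,np.degrees(np.arctan2(v[1],v[0])))
hsv=cv2.cvtColor(im,cv2.COLOR_BGR2HSV)
x=spot_point("wrist","set_button_top")[0]["point"]
g=cv2.inRange(hsv,(45,100,40),(85,255,255));n,l,st,ce=cv2.connectedComponentsWithStats(g)
b=min(ce[1:][st[1:,4]>200],key=lambda c:np.hypot(*(c-x)));B2=onz(b,C,89)
print(x,b,B2,B,"B tool",Rt.T@(B2-s["eef_pos"]))
E
```

```text
time: 10.57
eef_pos: [489.7, 83.0, 230.3]
tcp_rot: [-3.141, -0.001, -0.34]
force: [-0.6, -0.6, -0.3]
opening: 0.1
finger_force: 0.0
time: 11.4
eef_pos: [442.3, -3.8, 229.4]
tcp_rot: [-3.141, 0.0, 0.268]
force: [-0.2, -0.3, 0.3]
opening: 0.0
finger_force: 0.0
time: 12.23
eef_pos: [427.8, -31.4, 229.6]
tcp_rot: [-3.141, 0.0, 0.265]
force: [-0.5, 0.2, 0.1]
opening: 0.3
finger_force: 0.0
[427.79314506 -31.43289651 229.63076164] [-3.14143345e+00  2.06305299e-04  2.65463524e-01]
[180.4, 76.8] tip [21.87773998 -8.15617722 -4.9285981 ] -20.445813293201944
[318.9, 118.2] [317.20037106 117.2096475 ] [509.61573792 -77.60182261  89.        ] [509.69338958 -77.77439638  88.        ] B tool [ 66.87271864  66.04075615 140.60645642]
```

View pics/h.png

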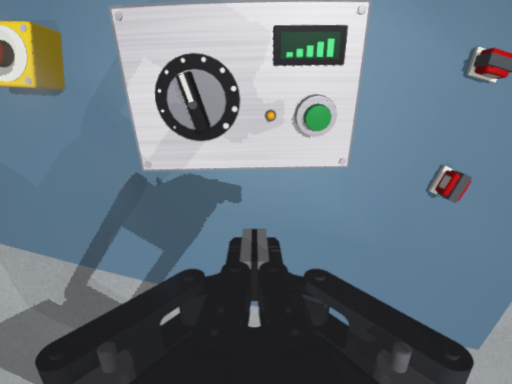

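The pointer has gone from −137° to −20°, which is four clicks within measurement error. Next, the button.

```bash
python3 -m crank '[[0,0.892,0.88,0,0],[0,0.892,0.88,0,0],[0,0.892,0.88,0,0],[0,0,0,1,0],[0,0,0,1,0],[0,0,0,1,0],[0,0,0,1,0],[0,0,0,0.8,0],[0,0,0,0.2,0],[0,0,0,0,0]]'
python3 -m crank '[[0,0,0,0.08,0],[0,0,0,0.08,0],[0,0,0,0.08,0],[0,0,0,0.08,0],[0,0.005,0,0.04,0],[0,0.005,0,0.04,0],[0,0.005,0,0.04,0],[0,0.005,0,0.04,0],[0,0,0,0,0],[0,0,0,0,0]]'
```

```text
time: 13.22
eef_pos: [508.4, -77.6, 103.2]
tcp_rot: [-3.139, 0.003, 0.265]
force: [0.4, -0.5, 0.9]
opening: 0.0
finger_force: 0.0
time: 14.05
eef_pos: [510.0, -77.8, 92.7]
tcp_rot: [-3.142, 0.0, 0.265]
force: [-0.1, -0.6, 0.3]
opening: 0.0
finger_force: 0.0
```

```bash
python3 -m crank '[[0,0,0,0.04,0],[0,0,0,0.04,0],[0,0,0,0.04,0],[0,0,0,0.04,0],[0,0.005,0,0.04,0],[0,0.005,0,0.04,0],[0,0,0,0,0],[0,0,0,0,0],[0,0,0,0,0],[0,0,0,0,0]]'
```

```text
time: 14.88
eef_pos: [510.7, -77.9, 87.0]
tcp_rot: [3.141, -0.001, 0.265]
force: [1.6, 1.5, 4.8]
opening: 0.0
finger_force: 2.2
```

```bash
python3 -m crank '[[0,0,0,0.04,0],[0,0,0,0.04,0],[0,0,0,0.04,0],[0,0,0,0,0],[0,0,0,0,0],[0,0,0,0,0],[0,0,0,0,0],[0,0,0,0,0],[0,0,0,0,0],[0,0,0,0,0]]'
```

```text
time: 15.72
eef_pos: [511.0, -77.9, 85.9]
tcp_rot: [3.14, -0.002, 0.265]
force: [-3.4, 3.0, 20.5]
opening: 0.2
finger_force: 10.3
```

At 20 N the button has bottomed out. I'll release it and retract.

```bash
python3 -m crank '[[0,0,0,-0.2,0],[0,0,0,-0.4,0],[0,0,0,-1,0],[0,0,0,-1,0],[0,-0.9,-0.88,-1,0],[0,-0.9,-0.88,-1,0],[0,-0.9,-0.88,-0.8,0],[0,0,0,0,0],[0,0,0,0,0],[0,0,0,0,0]]'
python3 -m crank '[[0,0,0,0,0],[0,0,0,0,0],[0,0,0,0,0],[0,0,0,0,0],[0,0,0,0,0],[0,0,0,0,0],[0,0,0,0,0],[0,0,0,0,0],[0,0,0,0,0],[0,0,0,0,0]]'
python3 - <<'E'
from h import *
im=capture("wrist");cv2.imwrite("pics/i.png",cv2.resize(im[:180,90:400],None,fx=2,fy=2));print(spot_point("wrist","bar_tip")[:1],read_state()["eef_pos"])
E
```

```text
time: 16.55
eef_pos: [427.8, -31.9, 218.4]
tcp_rot: [3.141, 0.0, 0.265]
force: [-0.5, -0.3, -0.2]
opening: 0.2
finger_force: 0.0
time: 17.38
eef_pos: [427.9, -31.7, 218.8]
tcp_rot: [3.142, -0.0, 0.265]
force: [0.5, 0.0, 0.2]
opening: 0.3
finger_force: 0.0
[{'point': [176.6, 74.2], 'p': 0.7}] [427.88946938 -31.69076264 218.78311733]
```

View pics/i.png

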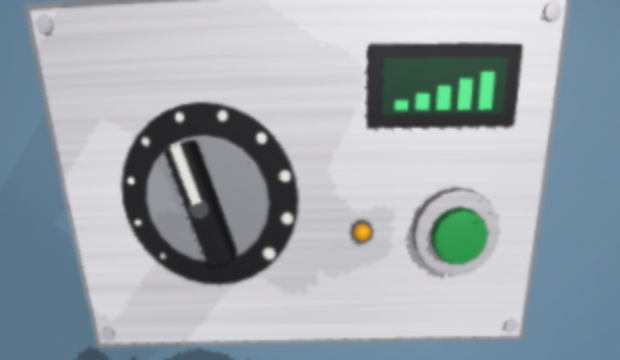

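The pointer stands at the fifth dot (179,117), four clicks up from the first at (163,256). The button at (460,236) is back out and the robot is clear.

```bash
python3 -c "
from rig import *
print(hand_in())"
```

```text
the job is handed in; nothing more can be done
None
```

I pushed the dial four clicks clockwise, pressed the green button until it bottomed and let it go, and handed the job in. The last picture shows the pointer on the fifth dot and the button back out; the hand-in returned no verdict.

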